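# Zero and set the thickness sander by counted crank turns

### The job

Set the height of the little thickness sander: wind the crank on its top anticlockwise until you feel the sanding head come to rest on its stop collar, without forcing it (the machine is not clamped down and would twist round on the bench), then raise the head exactly three full turns clockwise from there. Finish by swinging the red lock lever clockwise all the way to its stop, let go, and leave the other things on the bench where they are.

Things in the scene. Friction and masses are not known exactly. Their poses are not given: they have to be found in the camera images.
- sander: The thickness sander, 230 mm deep (its x, plus a low motor behind) and 300 mm wide (its y), standing unclamped. Columns at y = +115 and -115 mm, grey top bridge 64 mm deep, 272 mm wide, top 222 mm above the bench. Its green-hooded head slides on the columns. About 23 N at the stopped knob twists it round. Origin: centre of underside, on the bench; x to its rear, y to the left seen along +x, z up.
- crank_axis (a point): Point on the crank's vertical axis at mid-height of its knob, 268 mm above the bench, over the middle of the bridge. Seen from above, clockwise raises the head 1 mm a turn, anticlockwise lowers it; there is no upper end within 8 turns of the stop. No dial, mark or detent counts the turns. Turning it takes about 2 N at the knob.
- knob_mid (a point): Middle of the crank's upright black knob, a cylinder 22 mm across from 246 to 291 mm above the bench, 60 mm from the crank's axis, turning freely on its pin: it can be held from above and carried round by a gripper that keeps its heading. The crank arm under it is 18 mm wide, its top 244 mm above the bench. It starts at any angle about the axis.
- collar_top (a point): Centre of the upper face of the brass stop collar (36 mm across, 12 mm high) clamped on the left column (y = +115 mm), 105 mm above the bench. A hard stop: when the head lands on it the crank stops dead, at an angle that differs each time. Stay under about 20 N at the crank's knob there, or the whole sander twists.
- head_foot (a point): Centre of the lower face of the head's left sleeve, directly above the collar: it rests on collar_top when the head is down, and is 1 mm higher for each turn. At the start the head is 0.4 to 1.1 turns above the collar.
- lock_axis (a point): Top of the lock lever's hub on its vertical turning axis, over the right column (y = -115 mm), 240 mm above the bench. The hub is 28 mm across.
- lock_tip (a point): Centre of the ball end (18 mm across) of the red lock lever, 88 mm from its axis and 256 mm above the bench. The lever is a round bar 14 mm thick that rises outward from 233 mm at the hub through 240 mm at 40 mm out to its ball end. Pushing it sideways at 60 to 80 mm out takes about 3 to 4 N.
- lock (a joint): Angle of the lock lever in rad. 0: open, the lever points to the machine's -y (away to the right). It grows clockwise as seen from above and ends against a firm stop at 1.4, locked, where the lever points nearly to the machine's -x (the operator). Starts at 0 to 0.3; stays where it is left.
- strip: Loose basswood strip, 300 x 60 x 6 mm, on the bench; origin under its centre, long along its x. Not to be moved.
- wrench: Loose steel combination wrench lying on the bench, long along its x. Not to be moved.
- tape: Loose roll of blue tape, 96 mm across, 24 mm high; origin under its centre. Not to be moved.
- glue: Loose white glue bottle with a red cap, 44 mm across, 110 mm high, standing; origin under its centre. Not to be moved.

How it is judged:
On the way, in this order (a step that is already met when the one before it is completed fails the run):
1. the head has been wound down onto its stop collar (z of head_foot in the frame of collar_top below 3e-05 m), for 0.1 s.
2. the head has been raised three turns (3 mm, within a tenth of a turn) above the collar (z of head_foot in the frame of collar_top between 0.0029 and 0.0031 m), for 0.2 s.
3. the lock lever has been swung to its stop (value of joint lock above 1.3 rad), for 0.1 s.
At the end, for the whole second after the job is handed in: The head stands three turns of the crank (3 mm) above the stop collar, within a tenth of a turn either way (36 degrees, 38 mm of knob travel), and the lock lever is at its stop (1.3 rad or more of 1.4); the crank and lever are let go (all of step 2 and value of joint lock above 1.3 rad); the robot touches nothing.
It fails at once if the sander was twisted or shoved round on the bench by more than 6 mm at its columns (3 degrees) (distance of collar_top from where it was at the start of the episode above 0.006 m).
It fails at once if the basswood strip, wrench, tape or glue was moved more than 15 mm (distance of any of strip, wrench, tape, glue from where it was at the start of the episode above 0.015 m).
It also fails if it takes over 72 s, if anything falls off the work surface, if the arm or the gripper's body presses on something with over 40 N, if the wrist force passes 120 N, or if a joint passes its speed limit or range.

### The arm

A 6-joint arm with a two-finger parallel gripper is mounted at the origin on the work surface. World frame = base frame: x ahead of the robot, y to its left, z up, the work surface at z = 0. Lengths are in m, angles in rad, forces in N, time in s.
With the tool pointing down it reaches from about 0.3 to 0.75 m from the base axis. Payload 8.5 kg.
Tool frame: the origin (TCP) lies between the finger pads; the fingertips stand robot.nose_length ahead of it and the grasp point (between the pads) lies 3 mm ahead of it (robot.nose_length is the distance from the TCP to the fingertips, in m); z points along the fingers, y is the line along which they close (so a half turn about z gives the same grasp; the last joint's range is limited). The gripper opens to 88 mm and grips with 3 to 60 N. Pads are 18 mm wide; open, the fingers measure 123 mm over their backs; the gripper's body (75 mm by 187 mm) begins 45 mm behind the grasp point.
Start: joints at [0.903, 0.381, 1.297, -0, 1.464, -0.215], TCP at [0.241, 0.495, 0.261] pointing down, gripper open.
Joint ranges: [-3.11, 3.11], [-0.89, 2.33], [0.22, 2.48], [-1.42, 4.56], [0.17, 2.85], [-2.88, 2.88]. Speed limits (rad/s): [2.39, 2.39, 3.14, 3.14, 3.14, 3.14].

### API

Orientations are given as a unit quaternion [w, x, y, z].
In Python, from plant import robot, eyes, job gives the robot as it stands.
- The arm moves only by the shell command python3 -m pendant 'ROWS' [FORCE]. ROWS is JSON, a list of rows, each a list of 5 numbers: the shift along the world's x, y, z in cm, then the turn about the world's z in degrees, then the closure, from -1 (fully open) to 1 (shut), so that 0 is half open. In form: [[x, y, z, spin, hand], ...]. A call has 1 to 20 rows; each row is the pose to reach, as a shift and turn from the pose commanded when the call began; what a row does not reach only later rows make up. A row lasts 1/8 s, in which the tool goes at most 62.5 mm and 10.7 degrees, less where a joint would pass 70% of its speed; a pose out of reach is approached as far as the arm can. A call with a gripper value outside its range is refused whole. The fingers move at their own pace and stop on an object; FORCE is the grip in N (left out, the last holds). Time passes only in rows, so rows that repeat a pose let the fingers close. It gives the time, the measured TCP pose, the force, the opening and the grip force at its end, in the units of the state.
- robot.get_obs(): the state, without advancing time (a new reading comes with each control period).
- eyes.capture(name): name is "side" or "top" or "wrist"; returns the picture (400x640x3 uint8, red, green, blue); there is no depth.
- eyes.camera_info(name): a dict with "fx", "fy", "cx", "cy" (pixels), "k1" (the pictures are not rectified: a ray, as slopes to the right and down, at radius r is drawn at 1 + k1 r^2 times it, then the intrinsics apply), "extrinsics" (4x4, takes a point from camera to world coordinates); the wrist camera has in their place "hand_eye" (4x4, takes a point from camera to tool coordinates, whose origin is the TCP and whose axes are the flange's). Camera axes: x right, y up, looking along -z (the intrinsics and any distortion apply to the point x, -y, -z); pixel columns grow to the right and rows downward; lengths in m; the calibration is good to about 2 mm. A picture is of the moment at which its call begins: read the wrist's pose just before it. camera_info takes no time and is no camera call.
- job.sign_off(): hands the job in; it is judged then, once.
Trained networks look in the newest picture that a camera, given by its name, has taken for a name from the list of things; names that differ only in an ending like _2 or _b are one class to them, and where a whole thing is asked for, a point or a joint stands for the part that bears it (a point fixed in the world has none). Each returns a list of dicts, best first, with "conf" (0 to 1); they miss things now and then, are a little off and sometimes report something else, mostly with a low value. They report only what shows in the picture. A call takes as long as a camera call.
- eyes.spot_in(name, camera): "point" ([x, y, z] in m, in world coordinates, good to about 4 mm: the middle of the surface that is visible of it).
- eyes.tip_of(name, camera): "point" ([x, y, z] in m, in world coordinates, good to about 4 mm: a listed point, or the origin of a listed thing).
The state is a dict: "time_s": time; "joints": joint angles; "dq": joint speeds; "joint_torque": joint torques, N m; "eef_pos": TCP position; "eef_rot": TCP orientation; "ft_force": force on the tool from outside, world axes, zero at the start; "moment": the same for the moment, N m; "width": opening from 0.0 (shut) to 1.0 (fully open); "gripper_force": force on a finger pad.
Only numpy, scipy, OpenCV 4.12 (cv2) and the standard library are available. Lean on these libraries where they do the work, as an engineer would, in place of code of your own. Each camera call takes 0.05 s, during which the arm holds its last target. There are 200 camera calls.

## Working session

There is one attempt and no reset: what is moved stays moved. The work goes in short steps, Python scripts to look and compute and a shell command to move; the robot and the scene stay as the last step left them, time stands still between calls to the robot, and variables do not carry over. Pictures are saved under pics/ and viewed, at most 10 in all, crops included, and the job is handed in when it is done.

```bash
mkdir -p pics; cat > h.py <<'E'
from plant import robot, eyes, job
import numpy as np, cv2
def snap(cam,fn):
    im=eyes.capture(cam); cv2.imwrite('pics/'+fn,im[:,:,::-1].copy()); return im
def proj(cam,P):
    ci=eyes.camera_info(cam); T=np.linalg.inv(np.array(ci['extrinsics'])); p=T@np.append(P,1)
    a=np.array([p[0],-p[1]])/(-p[2]); a=a*(1+ci['k1']*(a@a)); return [ci['fx']*a[0]+ci['cx'],ci['fy']*a[1]+ci['cy']]
def ray(cam,uv,z):
    ci=eyes.camera_info(cam); T=np.array(ci['extrinsics'])
    d=np.array([(uv[0]-ci['cx'])/ci['fx'],(uv[1]-ci['cy'])/ci['fy']]); a=d.copy()
    for _ in range(20): a=d/(1+ci['k1']*(a@a))
    v=T[:3,:3]@np.array([a[0],-a[1],-1]); o=T[:3,3]; return o+v*(z-o[2])/v[2]
E
python3 - <<'E'
from h import *
o=robot.get_obs(); print({k:np.round(v,3).tolist() for k,v in o.items()}, robot.nose_length)
for c in ['top','side']:
    snap(c,c+'0.png')
    for n in ['sander','crank_axis','knob_mid','lock_axis','lock_tip','collar_top','head_foot','glue']:
        r=eyes.tip_of(n,c); print(c,n,[(np.round(q['point'],3).tolist(),round(q['conf'],2)) for q in r[:2]])
E
```

```text
{'time_s': 0.0, 'joints': [0.903, 0.381, 1.298, -0.0, 1.464, -0.215], 'dq': [-0.002, 0.0, 0.001, -0.001, 0.001, 0.001], 'joint_torque': [-0.001, -43.794, -22.455, 0.071, 0.035, -0.0], 'eef_pos': [0.24, 0.494, 0.26], 'eef_rot': [-0.0, 0.224, 0.974, -0.001], 'ft_force': [0.594, -0.313, 0.306], 'moment': [-0.018, -0.012, 0.012], 'gripper_force': 0.0, 'width': 1.0} 0.022
top sander [([0.593, 0.012, 0.001], 0.59), ([0.498, 0.42, -0.001], 0.5)]
top crank_axis [([0.598, 0.014, 0.002], 0.64)]
top knob_mid [([0.577, -0.036, 0.269], 0.53)]
top lock_axis [([0.578, -0.094, 0.242], 0.57), ([0.5, 0.422, 0.0], 0.15)]
top lock_tip [([0.548, -0.182, 0.256], 0.56)]
top collar_top [([0.615, 0.131, 0.105], 0.74)]
top head_foot [([0.619, 0.128, 0.105], 0.59)]
top glue [([0.315, 0.286, 0.001], 0.59)]
side sander [([0.599, 0.018, 0.002], 0.88)]
side crank_axis [([0.594, 0.018, 0.27], 0.63)]
side knob_mid [([0.578, -0.037, 0.267], 0.58)]
side lock_axis []
side lock_tip [([0.553, -0.179, 0.258], 0.57)]
side collar_top []
side head_foot []
side glue [([0.31, 0.288, -0.0], 0.7), ([0.625, -0.431, -0.0], 0.2)]
```

View pics/top0.png

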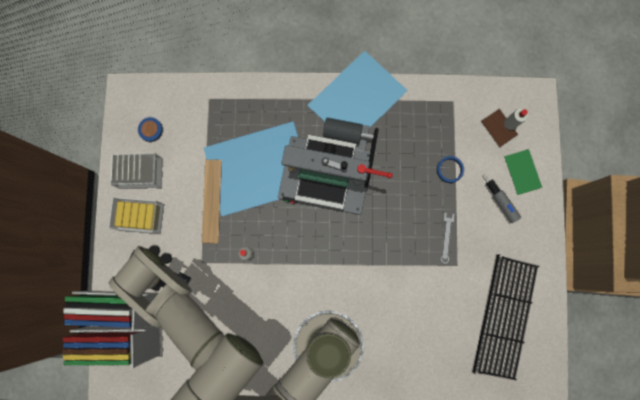

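View pics/side0.png

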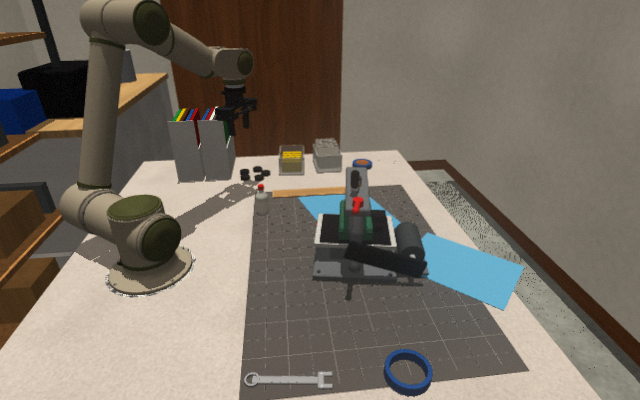

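The top view shows the bridge centre near (330,162), the knob near (344,166), and the red lever from (362,169) to (392,175). The side view agrees, and nothing stands between the arm and the crank. The detections match the given radii (57 mm against 60, 91 mm against 88) and heights. They give a yaw of about -9°. I'll move above the knob with the fingers closing radially, so a light grip can slip at the stop.

```bash
python3 -m pendant '[[0,0,6,0,-1],[0,0,12,-10,-1],[6,-6,14,-20,-1],[10,-12,14,-30,-1],[14,-18,14,-40,-1],[18,-24,14,-50,-1],[22,-30,14,-60,-1],[26,-36,14,-70,-1],[30,-42,14,-80,-1],[34,-48,14,-90,-1],[34,-53,14,-100,-1],[34,-53,14,-110,-1],[34,-53,14,-120,-1],[34,-53,14,-130,-1],[34,-53,14,-140,-1],[34,-53,14,-150,-1],[34,-53,14,-160,-1],[34,-53,14,-170,-1],[34,-53,14,-174,-1],[34,-53,14,-174,-1]]' 5
cat >> h.py <<'E'
def wproj_ray(uv,z):  # wrist pixel -> world at height z
    from scipy.spatial.transform import Rotation as R
    o=WO; ci=eyes.camera_info('wrist'); H=np.array(ci['hand_eye']); q=o['eef_rot']
    T=np.eye(4); T[:3,:3]=R.from_quat([q[1],q[2],q[3],q[0]]).as_matrix(); T[:3,3]=o['eef_pos']; T=T@H
    d=np.array([(uv[0]-ci['cx'])/ci['fx'],(uv[1]-ci['cy'])/ci['fy']]); a=d.copy()
    for _ in range(20): a=d/(1+ci['k1']*(a@a))
    v=T[:3,:3]@np.array([a[0],-a[1],-1]); p=T[:3,3]; return p+v*(z-p[2])/v[2]
WO=robot.get_obs()
E
python3 - <<'E'
from h import *
o=robot.get_obs(); print(o['eef_pos'],o['joints'])
snap('wrist','w0.png')
for n in ['crank_axis','knob_mid','lock_axis','lock_tip']:
    r=eyes.tip_of(n,'wrist'); print(n,[(np.round(q['point'],3).tolist(),round(q['conf'],2)) for q in r[:2]])
E
```

```text
time_s: 3.4
eef_pos: [0.5806, -0.0354, 0.4007]
eef_rot: [-0.0, 0.985, -0.173, -0.0]
ft_force: [-0.3, -0.6, -0.4]
width: 0.996
gripper_force: 0.0
[ 0.58060605 -0.03544548  0.40069909] [-2.64391461e-01  3.89824165e-01  8.90273014e-01  5.16157337e-05
  1.86159192e+00  1.65379208e+00]
crank_axis [([0.595, 0.018, 0.27], 0.73)]
knob_mid [([0.576, -0.042, 0.269], 0.91)]
lock_axis [([0.576, -0.096, 0.246], 0.94)]
lock_tip [([0.549, -0.181, 0.26], 0.77)]
```

View pics/w0.png

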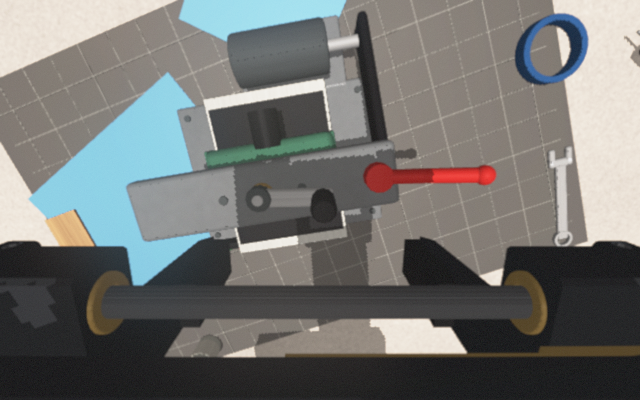

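The wrist view shows the crank hub at (258,199), the knob top near (323,205), the lock hub at (379,177) and the ball at (487,175). The space around the knob is clear. I'll check these by my own triangulation.

```bash
python3 - <<'E'
from h import *
for n,uv,z in [('hub',(258,199),.25),('knobtop',(323,204),.291),('lockhub',(379,177),.24),('ball',(487,175),.256)]:
    print(n,np.round(wproj_ray(uv,z),4))
im=cv2.imread('pics/w0.png'); cv2.imwrite('pics/w0c.png',cv2.resize(im[130:260,200:400],None,fx=4,fy=4)[:600])
E
```

```text
hub [0.5968 0.0162 0.25  ]
knobtop [ 0.5827 -0.0408  0.291 ]
lockhub [ 0.5763 -0.0948  0.24  ]
ball [ 0.5495 -0.1823  0.256 ]
```

View pics/w0c.png

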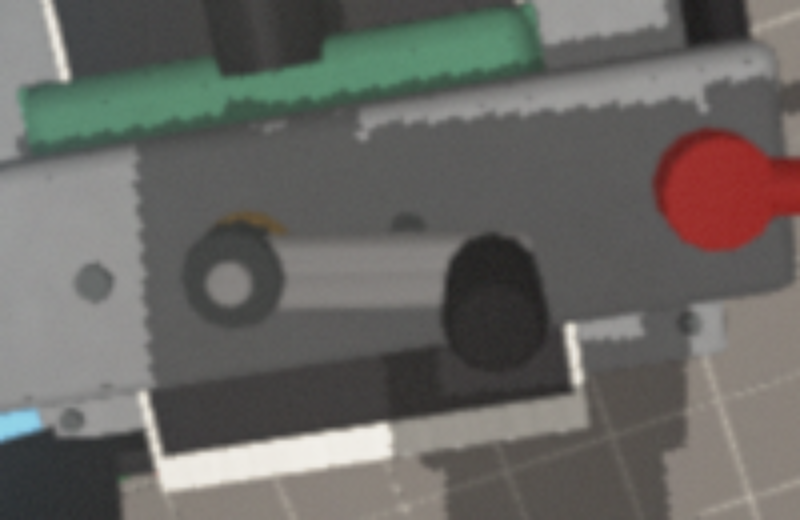

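```bash
python3 -m pendant '[[-0.4,-0.6,-3,2,0.1],[-0.4,-0.6,-6,2,0.1],[-0.4,-0.6,-8,2,0.1],[-0.4,-0.6,-10,2,0.1],[-0.4,-0.6,-12,2,0.1],[-0.4,-0.6,-12.7,2,0.1],[-0.4,-0.6,-12.7,2,0.1],[-0.4,-0.6,-12.7,2,1],[-0.4,-0.6,-12.7,2,1],[-0.4,-0.6,-12.7,2,1],[-0.4,-0.6,-12.7,2,1]]' 5
cat > arc.py <<'E'
# prints rows: arc about axis from angle a0 by steps; args a0 step n
import sys,numpy as np
from plant import robot
ax=np.array(eval(sys.argv[4])) if len(sys.argv)>4 else np.array([.596,.0165])
a0,s,n=map(float,sys.argv[1:4]); p0=.06*np.array([np.cos(np.radians(a0)),np.sin(np.radians(a0))])
for i in range(1,int(n)+1):
    a=np.radians(a0+s*i); d=(.06*np.array([np.cos(a),np.sin(a)])-p0)*100
    print(i*s,np.round(d,2).tolist())
o=robot.get_obs(); v=o['eef_pos'][:2]-ax; print('polar',np.hypot(*v),np.degrees(np.arctan2(v[1],v[0])),o['ft_force'],o['width']*88)
E
python3 arc.py -108.5 8 20
```

```text
time_s: 5.03
eef_pos: [0.577, -0.0405, 0.2743]
eef_rot: [-0.001, 0.988, -0.155, 0.001]
ft_force: [1.9, 4.6, 0.5]
width: 0.245
gripper_force: 5.0
8.0 [0.81, -0.21]
16.0 [1.64, -0.3]
24.0 [2.48, -0.28]
32.0 [3.3, -0.14]
40.0 [4.1, 0.11]
48.0 [4.86, 0.47]
56.0 [5.56, 0.93]
64.0 [6.18, 1.48]
72.0 [6.73, 2.12]
80.0 [7.18, 2.83]
88.0 [7.52, 3.59]
96.0 [7.76, 4.39]
104.0 [7.89, 5.22]
112.0 [7.89, 6.06]
120.0 [7.78, 6.89]
128.0 [7.56, 7.69]
136.0 [7.23, 8.46]
144.0 [6.79, 9.17]
152.0 [6.26, 9.82]
160.0 [5.64, 10.39]
polar 0.060088225182389265 -108.44935386972215 [1.91256918 4.55403238 0.49174527] 21.57807392953099
```

Gripped: width 21.6 mm, radius 60.1 mm. The head is at least 144° from the stop, so I'll go 112° first.

```bash
python3 -m pendant '[[0.81,-0.21,0,8,1],[1.64,-0.3,0,16,1],[2.48,-0.28,0,24,1],[3.3,-0.14,0,32,1],[4.1,0.11,0,40,1],[4.86,0.47,0,48,1],[5.56,0.93,0,56,1],[6.18,1.48,0,64,1],[6.73,2.12,0,72,1],[7.18,2.83,0,80,1],[7.52,3.59,0,88,1],[7.76,4.39,0,96,1],[7.89,5.22,0,104,1],[7.89,6.06,0,112,1],[7.89,6.06,0,112,1]]' 5
python3 arc.py 3.5 6 20
```

```text
time_s: 6.9
eef_pos: [0.6558, 0.0196, 0.2744]
eef_rot: [0.001, 0.682, 0.732, 0.001]
ft_force: [1.6, 1.8, 2.3]
width: 0.249
gripper_force: 5.0
6.0 [-0.07, 0.62]
12.0 [-0.21, 1.24]
18.0 [-0.41, 1.83]
24.0 [-0.67, 2.4]
30.0 [-0.99, 2.95]
36.0 [-1.36, 3.45]
42.0 [-1.78, 3.91]
48.0 [-2.25, 4.33]
54.0 [-2.77, 4.69]
60.0 [-3.31, 5.0]
66.0 [-3.89, 5.25]
72.0 [-4.49, 5.44]
78.0 [-5.1, 5.57]
84.0 [-5.73, 5.63]
90.0 [-6.36, 5.62]
96.0 [-6.98, 5.55]
102.0 [-7.59, 5.42]
108.0 [-8.19, 5.22]
114.0 [-8.76, 4.96]
120.0 [-9.3, 4.64]
polar 0.05988359491978903 2.981835933228037 [1.59486308 1.82354182 2.26093334] 21.912887174179808
```

```bash
python3 -m pendant '[[-0.07,0.62,0,6,1],[-0.21,1.24,0,12,1],[-0.41,1.83,0,18,1],[-0.67,2.4,0,24,1],[-0.99,2.95,0,30,1],[-1.36,3.45,0,36,1],[-1.78,3.91,0,42,1]]' 5
python3 arc.py 45.5 6 8
```

```text
time_s: 7.78
eef_pos: [0.6387, 0.0585, 0.2746]
eef_rot: [0.002, 0.374, 0.927, 0.001]
ft_force: [6.4, 3.3, 1.6]
width: 0.247
gripper_force: 5.0
6.0 [-0.47, 0.42]
12.0 [-0.98, 0.78]
18.0 [-1.53, 1.09]
24.0 [-2.1, 1.34]
30.0 [-2.7, 1.53]
36.0 [-3.32, 1.65]
42.0 [-3.94, 1.71]
48.0 [-4.57, 1.71]
polar 0.059917780744965836 44.52121617691806 [6.40963508 3.29896517 1.58007566] 21.776151761977054
```

```bash
python3 -m pendant '[[-0.42,0.47,0,6,1],[-0.93,0.83,0,12,1],[-1.48,1.14,0,18,1],[-1.48,1.14,0,18,1]]' 5
python3 arc.py 63.5 6 6 [.5965,.017]
```

```text
time_s: 8.28
eef_pos: [0.6231, 0.0702, 0.2744]
eef_rot: [0.001, 0.226, 0.974, 0.001]
ft_force: [1.2, 4.8, 3.7]
width: 0.248
gripper_force: 5.0
6.0 [-0.58, 0.25]
12.0 [-1.17, 0.44]
18.0 [-1.79, 0.56]
24.0 [-2.42, 0.62]
30.0 [-3.04, 0.62]
36.0 [-3.67, 0.55]
polar 0.05946480292609715 63.46038035234778 [1.22974467 4.7888298  3.72870763] 21.84808994491045
```

```bash
python3 -m pendant '[[-0.58,0.27,0,6,1],[-1.17,0.47,0,12,1],[-1.79,0.6,0,18,1],[-1.79,0.6,0,18,1]]' 5
python3 arc.py 81.5 6 6 [.5965,.017]
```

```text
time_s: 8.78
eef_pos: [0.605, 0.0761, 0.2743]
eef_rot: [0.0, 0.071, 0.997, 0.001]
ft_force: [0.2, 5.5, 4.6]
width: 0.245
gripper_force: 5.0
6.0 [-0.63, 0.06]
12.0 [-1.25, 0.05]
18.0 [-1.88, -0.02]
24.0 [-2.49, -0.15]
30.0 [-3.09, -0.35]
36.0 [-3.66, -0.61]
polar 0.05968367389639556 81.82539809441782 [0.21519828 5.48664327 4.6154659 ] 21.548444537277533
```

```bash
python3 -m pendant '[[-0.63,0.1,0,6,1],[-1.25,0.1,0,12,1],[-1.88,0.04,0,18,1],[-1.88,0.04,0,18,1]]' 5
python3 arc.py 99.5 6 6 [.5965,.0175]
```

```text
time_s: 9.28
eef_pos: [0.5861, 0.0761, 0.2741]
eef_rot: [-0.0, -0.085, 0.996, 0.0]
ft_force: [-1.8, 3.7, 5.0]
width: 0.248
gripper_force: 5.0
6.0 [-0.61, -0.14]
12.0 [-1.21, -0.34]
18.0 [-1.78, -0.6]
24.0 [-2.32, -0.91]
30.0 [-2.83, -1.29]
36.0 [-3.29, -1.71]
polar 0.059503598137991186 100.10937931888007 [-1.75991473  3.67379003  5.04301428] 21.82747220264266
```

```bash
python3 -m pendant '[[-0.61,-0.14,0,6,1],[-1.21,-0.34,0,12,1],[-1.78,-0.6,0,18,1],[-1.78,-0.6,0,18,1]]' 5
python3 arc.py 117.5 6 6 [.5965,.0175]
```

```text
time_s: 9.78
eef_pos: [0.5686, 0.0701, 0.2739]
eef_rot: [0.0, -0.24, 0.971, 0.0]
ft_force: [1.1, 4.1, 3.4]
width: 0.247
gripper_force: 5.0
6.0 [-0.54, -0.32]
12.0 [-1.05, -0.69]
18.0 [-1.51, -1.12]
24.0 [-1.93, -1.59]
30.0 [-2.29, -2.1]
36.0 [-2.6, -2.64]
polar 0.05953626263473614 117.89223927880546 [1.1468498  4.14574795 3.43840017] 21.771959234134062
```

```bash
python3 -m pendant '[[-0.54,-0.32,0,6,1],[-1.05,-0.69,0,12,1],[-1.51,-1.12,0,18,1],[-1.51,-1.12,0,18,1]]' 5
python3 arc.py 135.5 6 6 [.5965,.0175]; python3 -c "
from plant import robot;print(robot.get_obs()['joints'])"
```

```text
time_s: 10.28
eef_pos: [0.5532, 0.0582, 0.2732]
eef_rot: [-0.001, -0.389, 0.921, -0.0]
ft_force: [0.5, 0.3, 0.2]
width: 0.004
gripper_force: 0.0
6.0 [-0.42, -0.47]
12.0 [-0.78, -0.98]
18.0 [-1.09, -1.53]
24.0 [-1.34, -2.1]
30.0 [-1.53, -2.7]
36.0 [-1.65, -3.32]
polar 0.05941636420213647 136.80779500109168 [0.5335743  0.3324569  0.18643581] 0.31215904814092843
[-1.07688423e-01  3.83934802e-01  1.25538986e+00 -9.37500036e-04
  1.50393726e+00 -2.47677473e+00]
```

The knob slipped out of the light grip, so the stop seems to be between about 118° and 135°. I'll lift, look and confirm.

```bash
python3 -m pendant '[[0,0,3,0,0.9],[0,0,8,-8,0.5],[0,0,12,-16,0.1],[0,0,12,-16,0.1]]' 5
python3 - <<'E'
from h import *
snap('wrist','w1.png')
for n in ['knob_mid','crank_axis','lock_axis']:
    r=eyes.tip_of(n,'wrist'); print(n,[(np.round(q['point'],3).tolist(),round(q['conf'],2)) for q in r[:2]])
    if n=='knob_mid' and r:
        v=np.array(r[0]['point'][:2])-[.5965,.017]; print(np.hypot(*v),np.degrees(np.arctan2(v[1],v[0])))
print(robot.get_obs()['eef_pos'])
E
```

```text
time_s: 10.78
eef_pos: [0.5539, 0.0587, 0.3962]
eef_rot: [0.002, -0.257, 0.967, -0.001]
ft_force: [0.5, 0.6, -0.3]
width: 0.368
gripper_force: 0.0
knob_mid [([0.571, 0.069, 0.268], 0.71), ([0.595, 0.018, 0.27], 0.64)]
0.05765084561391967 115.80944855145577
crank_axis [([0.594, 0.019, 0.27], 0.59), ([0.501, 0.424, -0.001], 0.25)]
lock_axis [([0.578, -0.095, 0.244], 0.8)]
[0.5532206  0.05879405 0.39213881]
```

View pics/w1.png

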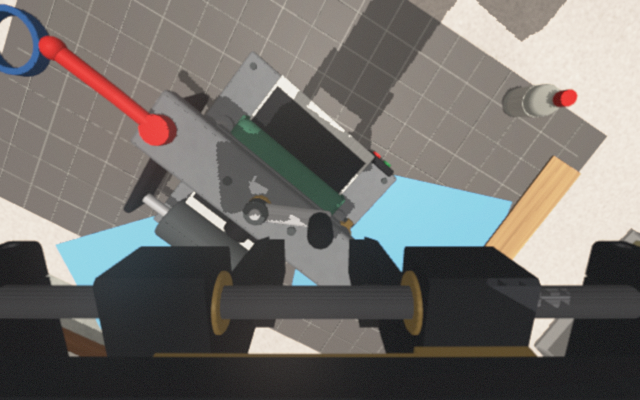

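The knob top is at (320,231) and the hub at (256,211). The knob sits near 116° and the machine has not moved. I'll regrasp radially and press towards the stop in small, measured steps.

```bash
python3 - <<'E'
from h import *
for uv in [(320,233),(320,228)]:
    p=wproj_ray(uv,.291)[:2]; v=p-[.5965,.017]; print(p,np.hypot(*v),np.degrees(np.arctan2(v[1],v[0])))
print(wproj_ray((256,211),.25))
for a in (116,117): print(a,([.5965,.0172]+.06*np.array([np.cos(np.radians(a)),np.sin(np.radians(a))])-WO['eef_pos'][:2])*100)
E
```

```text
[0.56593136 0.07043077] 0.06155720240461309 119.77459941714308
[0.56242523 0.06839432] 0.06166414043074735 123.54463996242588
[0.58905237 0.01844001 0.25      ]
116 [1.69771292 1.23335975]
117 [1.6039968  1.18663462]
```

```bash
python3 -m pendant '[[1.65,1.2,-2,-3,0.1],[1.65,1.2,-7,-3,0.1],[1.65,1.2,-11.9,-3,0.1],[1.65,1.2,-11.9,-3,0.1],[1.65,1.2,-11.9,-3,1],[1.65,1.2,-11.9,-3,1],[1.65,1.2,-11.9,-3,1],[1.65,1.2,-11.9,-3,1]]' 6
cat > f.py <<'E'
from plant import robot; import numpy as np
o=robot.get_obs(); v=o['eef_pos'][:2]-[.5965,.0172]; r=v/np.hypot(*v); t=np.array([-r[1],r[0]]); f=o['ft_force'][:2]
print('r',np.hypot(*v),'ang',np.degrees(np.arctan2(v[1],v[0])),'Frad',f@r,'Ftan(ccw+)',f@t,'w',o['width']*88,'t',t)
E
python3 f.py
```

```text
time_s: 11.98
eef_pos: [0.5701, 0.071, 0.276]
eef_rot: [0.001, -0.234, 0.972, -0.0]
ft_force: [-0.1, 2.4, 5.1]
width: 0.247
gripper_force: 6.0
r 0.05996839471873181 ang 116.13013129716455 Frad 2.2387375186216074 Ftan(ccw+) -0.9930856452211153 w 21.718565680985765 t [-0.89779609 -0.44041137]
```

Now 2 mm ccw steps.

```bash
python3 -m pendant '[[-0.18,-0.09,0,2,1],[-0.18,-0.09,0,2,1]]' 6; python3 f.py; python3 -m pendant '[[-0.18,-0.09,0,2,1],[-0.18,-0.09,0,2,1]]' 6 ;python3 f.py
```

```text
time_s: 12.22
eef_pos: [0.5692, 0.0705, 0.276]
eef_rot: [0.003, -0.251, 0.968, -0.0]
ft_force: [4.6, 4.0, 3.9]
width: 0.241
gripper_force: 6.0
r 0.05990316697546933 ang 117.10688769791794 Frad 1.4695067101537527 Ftan(ccw+) -5.948037260649459 w 21.20562824419117 t [-0.89015804 -0.45565192]
time_s: 12.48
eef_pos: [0.5676, 0.0695, 0.2759]
eef_rot: [0.003, -0.268, 0.963, -0.0]
ft_force: [6.3, 3.3, 2.9]
width: 0.244
gripper_force: 6.0
r 0.05969431621541921 ang 118.91534457198092 Frad -0.1319572633813196 Ftan(ccw+) -7.092663006201309 w 21.50268319720088 t [-0.87533507 -0.48351683]
```

```bash
python3 -m pendant '[[0,0,0,0,1],[-0.1,-0.05,0,0,1],[-0.1,-0.05,0,0,1]]' 10; python3 f.py
```

```text
time_s: 12.85
eef_pos: [0.5672, 0.0692, 0.276]
eef_rot: [0.004, -0.268, 0.963, -0.0]
ft_force: [10.0, 5.2, 2.3]
width: 0.243
gripper_force: 10.0
r 0.059705056551432586 ang 119.38621273493428 Frad -0.3590087887830373 Ftan(ccw+) -11.253100077162209 w 21.404042965770817 t [-0.87133191 -0.4906941 ]
```

The crank stopped dead: 11 N resisting, against about 2 N when running free, and the sander has not moved. The stop is at a knob angle of about 117°. Next is three turns clockwise with the heading fixed, one turn per call.

```bash
python3 arc.py 118.5 -18 20 [.5965,.0172]
```

```text
-18.0 [1.77, 0.63]
-36.0 [3.65, 0.68]
-54.0 [5.45, 0.14]
-72.0 [6.99, -0.92]
-90.0 [8.14, -2.41]
-108.0 [8.76, -4.18]
-126.0 [8.81, -6.06]
-144.0 [8.28, -7.86]
-162.0 [7.22, -9.4]
-180.0 [5.73, -10.55]
-198.0 [3.96, -11.17]
-216.0 [2.08, -11.22]
-234.0 [0.28, -10.69]
-252.0 [-1.27, -9.63]
-270.0 [-2.41, -8.14]
-288.0 [-3.04, -6.37]
-306.0 [-3.09, -4.49]
-324.0 [-2.55, -2.69]
-342.0 [-1.49, -1.14]
-360.0 [-0.0, -0.0]
polar 0.059705056551432586 119.38621273493428 [9.98134872 5.20901396 2.28794675] 21.404042965770817
```

```bash
python3 -m pendant '[[1.77,0.63,0,0,1],[3.65,0.68,0,0,1],[5.45,0.14,0,0,1],[6.99,-0.92,0,0,1],[8.14,-2.41,0,0,1],[8.76,-4.18,0,0,1],[8.81,-6.06,0,0,1],[8.28,-7.86,0,0,1],[7.22,-9.4,0,0,1],[5.73,-10.55,0,0,1]]' 8; python3 f.py
python3 -m pendant '[[-1.77,-0.63,0,0,1],[-3.65,-0.68,0,0,1],[-5.45,-0.14,0,0,1],[-6.99,0.92,0,0,1],[-8.14,2.41,0,0,1],[-8.76,4.18,0,0,1],[-8.81,6.06,0,0,1],[-8.28,7.86,0,0,1],[-7.22,9.4,0,0,1],[-5.73,10.55,0,0,1]]' 8; python3 f.py
```

```text
time_s: 14.1
eef_pos: [0.6227, -0.0374, 0.2758]
eef_rot: [0.001, -0.268, 0.964, -0.0]
ft_force: [0.0, 5.0, 4.4]
width: 0.242
gripper_force: 8.0
r 0.060535761409236694 ang -64.31090316451655 Frad -4.505394396029791 Ftan(ccw+) 2.19955784770755 w 21.31059413098101 t [0.90115953 0.43348761]
time_s: 15.35
eef_pos: [0.5658, 0.0692, 0.2754]
eef_rot: [0.0, -0.268, 0.963, -0.001]
ft_force: [1.2, -8.0, 3.7]
width: 0.248
gripper_force: 8.0
r 0.06044584160535673 ang 120.57779316256757 Frad -7.533615027568519 Ftan(ccw+) 3.030131126573984 w 21.835682815869777 t [-0.86093926 -0.50870777]
```

Works: the grip holds and the forces are low. Second and third turns.

```bash
python3 -m pendant '[[1.77,0.63,0,0,1],[3.65,0.68,0,0,1],[5.45,0.14,0,0,1],[6.99,-0.92,0,0,1],[8.14,-2.41,0,0,1],[8.76,-4.18,0,0,1],[8.81,-6.06,0,0,1],[8.28,-7.86,0,0,1],[7.22,-9.4,0,0,1],[5.73,-10.55,0,0,1],[3.96,-11.17,0,0,1],[2.08,-11.22,0,0,1],[0.28,-10.69,0,0,1],[-1.27,-9.63,0,0,1],[-2.41,-8.14,0,0,1],[-3.04,-6.37,0,0,1],[-3.09,-4.49,0,0,1],[-2.55,-2.69,0,0,1],[-1.49,-1.14,0,0,1],[0,0,0,0,1]]' 8; python3 f.py
```

```text
time_s: 17.85
eef_pos: [0.5661, 0.0695, 0.2751]
eef_rot: [0.0, -0.268, 0.963, -0.001]
ft_force: [1.7, -10.0, 4.8]
width: 0.246
gripper_force: 8.0
r 0.06050376102129965 ang 120.14257605777705 Frad -9.478161027794696 Ftan(ccw+) 3.5330252605244916 w 21.62353799165964 t [-0.86477851 -0.50215349]
```

```bash
python3 -m pendant '[[1.77,0.63,0,0,1],[3.65,0.68,0,0,1],[5.45,0.14,0,0,1],[6.99,-0.92,0,0,1],[8.14,-2.41,0,0,1],[8.76,-4.18,0,0,1],[8.81,-6.06,0,0,1],[8.28,-7.86,0,0,1],[7.22,-9.4,0,0,1],[5.73,-10.55,0,0,1],[3.96,-11.17,0,0,1],[2.08,-11.22,0,0,1],[0.28,-10.69,0,0,1],[-1.27,-9.63,0,0,1],[-2.41,-8.14,0,0,1],[-3.04,-6.37,0,0,1],[-3.09,-4.49,0,0,1],[-2.55,-2.69,0,0,1],[-1.49,-1.14,0,0,1],[0,0,0,0,1]]' 8; python3 f.py
```

```text
time_s: 20.35
eef_pos: [0.5662, 0.0696, 0.2748]
eef_rot: [-0.0, -0.268, 0.963, -0.0]
ft_force: [2.7, -9.9, 4.4]
width: 0.245
gripper_force: 8.0
r 0.0605430609069514 ang 120.0655793825012 Frad -9.899861069989948 Ftan(ccw+) 2.6277182525960283 w 21.524159419889152 t [-0.86545255 -0.5009909 ]
```

```bash
python3 -m pendant '[[0.1,0.05,0,0,1],[0.1,0.05,0,0,1],[0.1,0.05,0,0,0.2],[0.1,0.05,0,0,0.1],[0.1,0.05,4,0,0.1],[0.1,0.05,9,0,0.1],[-1.2,-1.1,12,-12,0.1],[-1.2,-1.1,12,-12,0.1],[-1.2,-1.1,12,-12,0.1]]' 8
python3 - <<'E'
from h import *
snap('wrist','w2.png')
for n in ['knob_mid','collar_top','crank_axis','lock_axis','lock_tip']:
    for c in ['wrist']:
        r=eyes.tip_of(n,c); print(n,[(np.round(q['point'],3).tolist(),round(q['conf'],2)) for q in r[:2]])
        if n=='knob_mid' and r:
            v=np.array(r[0]['point'][:2])-[.5965,.0172]; print(np.hypot(*v),np.degrees(np.arctan2(v[1],v[0])))
E
```

```text
time_s: 21.48
eef_pos: [0.5532, 0.0579, 0.393]
eef_rot: [-0.001, -0.167, 0.986, 0.001]
ft_force: [-0.4, -0.6, -0.3]
width: 0.448
gripper_force: 0.0
knob_mid [([0.569, 0.067, 0.27], 0.91)]
0.05719938810861532 118.85028990825646
collar_top [([0.617, 0.132, 0.103], 0.67)]
crank_axis [([0.596, 0.02, 0.268], 0.63)]
lock_axis [([0.578, -0.096, 0.243], 0.76)]
lock_tip [([0.551, -0.182, 0.259], 0.67)]
```

View pics/w2.png

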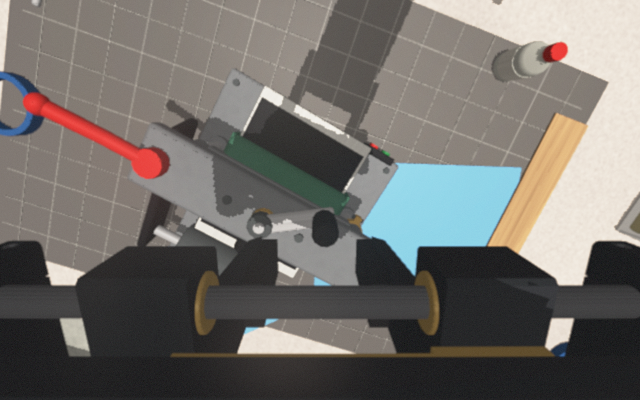

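The knob is at 118.9° (stop about 116–117°), so the head is three turns up within a few degrees, and the sander has not moved. The lever runs from its hub at (150,163) to its ball at (36,103) in the picture, at about 0.13 rad. I'll straddle the lever at 66 mm out.

```bash
python3 -m pendant '[[0,0,0,-10,0],[0,-3,0,-20,0],[0,-6,0,-30,0],[0,-9,0,-40,0],[0.4,-12,0,-50,0],[0.4,-15,0,-60,0],[0.4,-18,0,-70,0],[0.4,-20,0,-80,0],[0.4,-21.7,0,-90,0],[0.4,-21.7,0,-100,0],[0.4,-21.7,0,-110,0],[0.4,-21.7,-2,-120,0],[0.4,-21.7,-5,-126.5,0],[0.4,-21.7,-9,-126.5,0],[0.4,-21.7,-13.6,-126.5,0],[0.4,-21.7,-13.6,-126.5,0],[0.4,-21.7,-13.6,-126.5,1],[0.4,-21.7,-13.6,-126.5,1],[0.4,-21.7,-13.6,-126.5,1],[0.4,-21.7,-13.6,-126.5,1]]' 5
python3 - <<'E'
from h import *
L=np.array([.577,-.096]); P=robot.get_obs()['eef_pos'][:2]; v=P-L; r=np.hypot(*v); a0=np.degrees(np.arctan2(v[1],v[0])); print(r,a0)
for s in range(0,80,6):
    a=np.radians(a0-s); print(-s,np.round((L+r*np.array([np.cos(a),np.sin(a)])-P)*100,2))
E
```

```text
time_s: 24.28
eef_pos: [0.5573, -0.1595, 0.2597]
eef_rot: [0.001, 0.806, 0.592, 0.0]
ft_force: [-1.7, -0.4, 4.5]
width: 0.155
gripper_force: 5.0
0.06650666071391606 -107.26351952820131
0 [0. 0.]
-6 [-0.65  0.24]
-12 [-1.28  0.55]
-18 [-1.87  0.92]
-24 [-2.41  1.35]
-30 [-2.91  1.84]
-36 [-3.36  2.37]
-42 [-3.74  2.95]
-48 [-4.07  3.57]
-54 [-4.32  4.21]
-60 [-4.51  4.88]
-66 [-4.63  5.57]
-72 [-4.68  6.27]
-78 [-4.65  6.96]
```

```bash
python3 -m pendant '[[-0.65,0.24,0,-6,1],[-1.28,0.55,0,-12,1],[-1.87,0.92,0,-18,1],[-2.41,1.35,0,-24,1],[-2.91,1.84,0,-30,1],[-3.36,2.37,0,-36,1],[-3.74,2.95,0,-42,1],[-4.07,3.57,0,-48,1],[-4.32,4.21,0,-54,1],[-4.51,4.88,0,-60,1],[-4.51,4.88,0,-60,1]]' 6
python3 -m pendant '[[-0.08,0.46,0,-4,1],[-0.13,0.8,0,-7,1],[-0.13,0.8,0,-7,1]]' 6
```

```text
time_s: 25.65
eef_pos: [0.5113, -0.1108, 0.2595]
eef_rot: [0.001, 0.994, 0.109, -0.001]
ft_force: [-7.0, -1.9, 6.1]
width: 0.156
gripper_force: 6.0
time_s: 26.02
eef_pos: [0.5101, -0.103, 0.2595]
eef_rot: [0.001, 0.999, 0.048, -0.001]
ft_force: [-5.8, -1.9, 5.7]
width: 0.156
gripper_force: 6.0
```

Angle is now about 174°, with 2 N tangential. I'll creep in 2 mm steps until I feel the stop.

```bash
python3 -m pendant '[[0,0.2,0,-1.7,1],[0,0.2,0,-1.7,1]]' 6|grep -E "eef_pos|ft"
python3 -m pendant '[[0,0.2,0,-1.7,1],[0,0.2,0,-1.7,1]]' 6|grep -E "eef_pos|ft"
```

```text
eef_pos: [0.51, -0.1011, 0.2594]
ft_force: [-6.2, -2.4, 5.2]
eef_pos: [0.5099, -0.0991, 0.2594]
ft_force: [-7.2, -2.7, 5.8]
```

```bash
python3 -m pendant '[[0,0.15,0,-1,1],[0,0.15,0,-1,1]]' 6|grep -E "eef_pos|ft"
python3 -m pendant '[[0,0.1,0,-1,1],[0,0.1,0,-1,1]]' 6|grep -E "eef_pos|ft"
```

```text
eef_pos: [0.5099, -0.0977, 0.2594]
ft_force: [-7.1, -3.3, 4.9]
eef_pos: [0.5099, -0.0967, 0.2594]
ft_force: [-7.9, -2.8, 5.1]
```

```bash
python3 -m pendant '[[0,0.15,0,-1,1],[0,0.15,0,-1,1]]' 6|grep -E "eef_pos|ft"
python3 -m pendant '[[0,0.1,0,-1,1],[0,0.1,0,-1,1]]' 6|grep -E "eef_pos|ft"
```

```text
eef_pos: [0.5099, -0.0952, 0.2594]
ft_force: [-7.3, -3.4, 5.0]
eef_pos: [0.5101, -0.095, 0.2594]
ft_force: [-6.0, -7.6, 4.3]
```

The force jumped from about 3 N to 7.6 N and the tool stopped, so the lever is at its stop. I'll release and retreat upward.

```bash
python3 -m pendant '[[0,0,0,0,1],[0,0,0,0,0.3],[0,0,0,0,0.3],[0,0,0,0,0.3],[0,0,4,0,0.3],[0,0,9,0,0.3],[-2,0,14,0,0.3],[-5,0,16,0,0.3],[-5,0,16,0,0.3],[-5,0,16,0,0.3]]' 6
python3 - <<'E'
from h import *
snap('wrist','w3.png')
for n in ['knob_mid','crank_axis','lock_axis','lock_tip']:
    r=eyes.tip_of(n,'wrist'); print(n,[(np.round(q['point'],3).tolist(),round(q['conf'],2)) for q in r[:2]])
eyes.capture('top'); print(eyes.tip_of('collar_top','top')[:1])
E
```

```text
time_s: 28.78
eef_pos: [0.4612, -0.0936, 0.4178]
eef_rot: [-0.0, 1.0, -0.016, -0.001]
ft_force: [0.5, 0.6, -0.7]
width: 0.354
gripper_force: 0.0
knob_mid [([0.568, 0.07, 0.269], 0.57), ([0.315, 0.283, -0.0], 0.48)]
crank_axis [([0.594, 0.019, 0.27], 0.59)]
lock_axis [([0.577, -0.096, 0.242], 0.78)]
lock_tip [([0.485, -0.096, 0.259], 0.79)]
[{'point': [0.6156, 0.1243, 0.1035], 'conf': 0.93}]
```

View pics/w3.png

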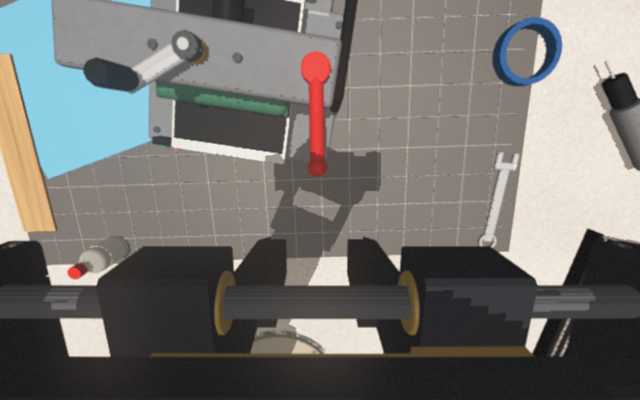

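The lever runs from its hub (316,67) to its ball (317,167), pointing at the operator at its stop. The crank knob (110,73) is where I left it, and the other things on the bench are in place.

```bash
python3 -c "
from plant import job; print(job.sign_off())"
```

```text
the job is handed in; nothing more can be done
None
```

I wound the head down to its stop collar, raised it three turns clockwise (to within a few degrees by camera) and swung the lock lever to its stop; the arm is clear, nothing else on the bench was disturbed, and the job is handed in at about 29 s with no verdict returned.

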